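# Roll lattice rods from a cassette into a sprung-gate rack

## Robot

A 7-joint arm with a two-finger parallel gripper is mounted at the origin on a cart in front of the work surface, level with it; the furniture and walls round the work are solid. World frame = base frame: x ahead of the robot, y to its left, z up, the work surface at z = 0. Lengths are in m, angles in rad, forces in N, time in s.
With the tool pointing down it reaches from about 0.35 to 0.9 m from the base axis. Payload 8.1 kg.
Tool frame: the origin (TCP) lies at the very end of the fingers, on their centre line; the grasp point (between the pads) lies 19 mm behind it; z points along the fingers, y is the direction in which the jaws open and shut (so a half turn about z gives the same grasp; the last joint's range is limited). The gripper opens to 85 mm and grips with 20 to 120 N. Pads are 22 mm wide; open, the fingers measure 114 mm over their backs; the gripper's body (76 mm by 85 mm) begins 54 mm behind the grasp point. The pads swing forward as they close: fully open they stand 13 mm farther back than shut.
Start: joints at [1.206, 0.434, 0.025, 1.573, -0.012, 1.134, -0.075], TCP at [0.162, -0.604, 0.231] pointing down, gripper open.
Joint ranges: [-2.62, 2.62], [-0.44, 2.09], [-1.27, 1.32], [0.08, 2.57], [-1.32, 4.46], [0.12, 2], [-2.74, 2.74]. Speed limits (rad/s): [2.22, 2.22, 3.01, 3.01, 3.14, 3.14, 3.14].

## Interface

Orientations are given as a 3x3 rotation matrix whose columns are the frame's x, y, z axes.
In Python, from cell import * gives the robot as it stands. The module is installed in compiled form; this text tells all that it offers. Calls block until the motion is done:
- move_to(position, orientation): joint-space move of the TCP to a pose.
- servo_line(position, orientation=None, rate=0.15): straight line of the TCP; orientation=None keeps the orientation; rate is the mean speed in m/s.
- move_j(angles): joint-space move.
- gripper_to(opening, force=None): finger opening in m; force is the grip in N (None keeps the last); returns when the fingers have stopped.
- sleep(seconds).
- solve_ik(position, orientation): joint angles nearest the present ones, or None.
- read_camera(name): name is "scene" or "top" or "wrist"; returns the picture (480x640x3 uint8, red, green, blue); there is no depth.
- camera_info(name): a dict with "fx", "fy", "cx", "cy" (pixels), "distortion" ([k1, k2, p1, p2, k3] as OpenCV has them; the pictures are not rectified), "world_from_camera" (4x4, takes a point from camera to world coordinates). Camera axes: x right, y up, looking along -z (the intrinsics and any distortion apply to the point x, -y, -z); pixel columns grow to the right and rows downward; lengths in m; the calibration is good to about 2 mm. A picture is of the moment at which its call begins: read the wrist's pose just before it. camera_info takes no time and is no camera call; for the wrist camera it gives the pose at the moment of the call.
A pose or a line that the arm cannot do raises MotionError and nothing moves.
- sign_off(): hands the job in, once; it reports no verdict.
Readings, each from a call of its own:
- read_t(): time.
- read_joint_positions(): joint angles.
- read_joint_vel(): joint speeds.
- read_tau(): joint torques, N m.
- read_tool_pos(): TCP position.
- read_ee_rot(): TCP orientation.
- read_wrist_force(): force on the tool from outside, world axes, zero at the start.
- read_torque(): the same for the moment, N m.
- read_grip_width(): finger opening in m.
Only numpy, scipy, OpenCV 4.12 (cv2) and the standard library are available. Lean on these libraries where they do the work, as an engineer would, in place of code of your own. Each camera call takes 0.05 s, during which the arm holds its last target.

## Task

Take the cassette with the three rods by its handle bar, press its open end gently, without ramming it, onto the sprung pad of the rack until the pad is fully down and the gate has sunk, and tip the cassette so that the rods roll over the lowered gate, each into a groove of its own. Do not touch the rods, and do not lift or drop them in over the gate. Then let the gate come up again and stand the empty cassette upright on the worktop, without pushing the glassware and other things about.

Things in the scene. Friction and masses are not known exactly. Their poses are not given: they have to be found in the camera images.
- cassette: Loose sheet-aluminium box, 84 mm long (its x), 114 mm wide (y), about 0.25 kg plus rods. Origin: centre of its underside, z up. No top; open at its +x end (the lip); other walls 30 mm high. The floor falls 4.5 degrees from the lip to the rear wall, so the rods stay at the rear while it is carried level and roll out over the lip when it is tipped lip-down by more. A handle bar bridges it.
- cassette_grip (a point): Centre of the cassette's black handle bar, 68 mm above the cassette's underside, over its centre. The bar is 12 mm thick along cassette x (grasp it across this, from above), 24 mm tall, 108 mm long along y between two 26 mm wide uprights that end at its top. Axes as the cassette.
- cassette_lip (a point): Middle of the top edge of the cassette's lip, at (42, 0, 10) mm in the cassette's frame, axes alike. Below it a solid foot, 12 mm long in x, reaches down to the cassette's underside: this goes on the pad.
- rack: Fixed grooved rack, 164 mm long (its x), 140 mm wide, 82 mm high. Origin on the worktop, z up; +x is downhill, the way the rods roll. At its -x end the pad (x -79 to -53 mm, 104 mm wide); then the upright gate plate, 4 mm thick, centred at x = -50 mm, between guide posts 82 mm high at y = +-62 mm (x -53 to -43 mm); then the deck. Beyond x = -84 mm only worktop.
- rack_deck: The rack's grooved deck, falling 9 degrees. Origin: middle of its upper edge, at (-46, 0, 52) mm in the rack's frame; z normal to it, x down it. Four grooves along y, 17.5 mm wide, 16 mm deep, centres at x = 22.75, 47.75, 72.75, 97.75 mm. A rod in a groove is flush with the deck (centre at z = -8 mm) and later rods roll over it. Side walls 112 mm apart, 14 mm high; end stop at x = 118 mm.
- pad_top (a point): Centre of the top face of the sprung pad, 16 mm before the gate's middle plane; 53.5 mm above the worktop when up, 43.5 mm when fully down (a level cassette's lip is then 1.5 mm above the deck's edge). Axes as the rack.
- rack_pad (a joint): Travel of the sprung pad, m: 0 up, 0.010 fully down (hard stop). The spring takes 2.5 N to start, 7.5 N at full travel. A linkage sinks the gate 2.5 times as far: its top is 76.5 mm above the worktop with the pad up, blocking the rods, and 51.5 mm, flush with the deck, with the pad fully down. Both spring up when released.
- rod_1_center (a point): Centre of rod 1 (numbered from the cassette's rear wall): plain steel round-ended rod, 16 mm in diameter, 100 mm long along its own y axis, about 60 g; loose, lying across the cassette.
- rod_1: The same rod 1; origin at its centre, y along it.
- rod_2_center (a point): Centre of rod 2 (numbered from the cassette's rear wall): plain steel round-ended rod, 16 mm in diameter, 100 mm long along its own y axis, about 60 g; loose, lying across the cassette.
- rod_2: The same rod 2; origin at its centre, y along it.
- rod_3_center (a point): Centre of rod 3 (numbered from the cassette's rear wall): plain steel round-ended rod, 16 mm in diameter, 100 mm long along its own y axis, about 60 g; loose, lying across the cassette.
- rod_3: The same rod 3; origin at its centre, y along it.
- beaker_50: Bystander, leave alone: small glass beaker, 47 mm wide, 56 mm tall. Origin at the centre of its underside.
- petri_dish: Bystander, leave alone: glass dish, 58 mm wide, 14 mm tall. Origin at the centre of its underside.
- vial_1: Bystander, leave alone: sample vial with a ribbed cap, 25 mm wide, 58 mm tall. Origin at the centre of its underside.
- amber_jar: Bystander, leave alone: small amber stoppered bottle, 43 mm wide, 111 mm tall. Origin at the centre of its underside.
- suction_bulb: Bystander, leave alone: rubber suction bulb lying down, 118 mm long, 58 mm high. Origin at the centre of its underside.
- flask_d: Bystander, leave alone: empty conical flask, 78 mm wide, 150 mm tall. Origin at the centre of its underside.

How it is judged:
On the way, in this order (a step that is already met when the one before it is completed fails the run):
1. the cassette's open end is on the pad and has pressed it fully down (value of joint rack_pad above 0.0085 m and distance between cassette_lip and pad_top below 0.04 m), for 0.15 s.
2. all three rods are out of the cassette, in the rack's grooves (z of each of rod_1_center, rod_2_center, rod_3_center in the frame of rack_deck below -0.005 m and x of each of rod_1_center, rod_2_center, rod_3_center in the frame of rack_deck above 0.012 m), for 0.1 s.
At the end, for the whole second after the job is handed in: each rod rests at the bottom of a groove of its own (centre 5 mm or more below the deck, within 12 mm of mid-length, parallel within 0.08 rad); the pad is up (within 1.5 mm); the cassette stands upright on the worktop (underside within 6 mm, tilt under 0.08 rad), at rest (all of step 2 and z of each of rod_1_center, rod_2_center, rod_3_center in the frame of rack_deck above -0.012 m and x of each of rod_1_center, rod_2_center, rod_3_center in the frame of rack_deck below 0.108 m and y of rod_1_center in the frame of rack_deck between -0.012 and 0.012 m and angle between the y axis of each of rod_1_center, rod_2_center, rod_3_center and the y axis of rack_deck, either way round below 0.08 rad and linear speed of each of rod_1, rod_2, rod_3, cassette below 0.02 m/s and y of rod_2_center in the frame of rack_deck between -0.012 and 0.012 m and y of rod_3_center in the frame of rack_deck between -0.012 and 0.012 m and value of joint rack_pad below 0.0015 m and height (world z) of cassette between -0.006 and 0.006 m and angle between cassette's own z axis and vertical below 0.08 rad); the robot touches nothing.
It fails at once if the cassette is rammed against the rack (over 40 N) (contact force between cassette and rack above 40 N).
It fails at once if a rod is touched by the gripper (contact force between the fingers and rod_1 above 0.5 N or contact force between the fingers and rod_2 above 0.5 N or contact force between the fingers and rod_3 above 0.5 N).
It fails at once if a rod is lifted in over the gate or dropped in from above (its centre 30 to 80 mm above the deck) ((x of rod_1_center in the frame of rack_deck between -0.006 and 0.118 m and y of rod_1_center in the frame of rack_deck between -0.055 and 0.055 m and z of rod_1_center in the frame of rack_deck between 0.03 and 0.08 m) or (x of rod_2_center in the frame of rack_deck between -0.006 and 0.118 m and y of rod_2_center in the frame of rack_deck between -0.055 and 0.055 m and z of rod_2_center in the frame of rack_deck between 0.03 and 0.08 m) or (x of rod_3_center in the frame of rack_deck between -0.006 and 0.118 m and y of rod_3_center in the frame of rack_deck between -0.055 and 0.055 m and z of rod_3_center in the frame of rack_deck between 0.03 and 0.08 m)).
It fails at once if a bystander is pushed more than 30 mm or tipped over (distance of any of beaker_50, petri_dish, vial_1, amber_jar, suction_bulb, flask_d from where it was at the start of the episode above 0.03 m or angle between any of beaker_50, petri_dish, vial_1, amber_jar, flask_d's own z axis and vertical above 0.5 rad).
It also fails if it takes over 48 s, if anything falls off the work surface, if the arm or the gripper's body presses on something with over 40 N, if the wrist force passes 120 N, or if a joint passes its speed limit or range.

## Working session

There is one attempt and no reset: what is moved stays moved. The work goes in short steps, each a Python script; the robot and the scene stay as the last script left them, time stands still between calls to the robot, and variables do not carry over. Pictures are saved under pics/ and viewed, and the job is handed in when it is done.

```bash
mkdir -p pics
python3 - <<'E'
from cell import *
import cv2
for n in ["scene","top","wrist"]:
    i=read_camera(n); cv2.imwrite(f"pics/{n}0.png",i[:,:,::-1])
    c=camera_info(n); print(n,c)
print(read_t(),read_tool_pos(),read_ee_rot(),read_grip_width())
E
```

```text
scene {'fx': 518.287515267857, 'fy': 518.287515267857, 'cx': 324.1574311612196, 'cy': 235.2971888230121, 'distortion': array([-0.12715112,  0.        ,  0.        ,  0.        ,  0.        ]), 'world_from_camera': array([[-0.67722832,  0.31053695, -0.66702969, -0.17673725],
       [-0.73556723, -0.30718307,  0.60380411,  0.92160724],
       [-0.01739675,  0.89955843,  0.43645388,  0.54595168],
       [ 0.        ,  0.        ,  0.        ,  1.        ]])}
top {'fx': 537.9112063076437, 'fy': 537.9112063076437, 'cx': 321.2002787180691, 'cy': 243.58997856063422, 'distortion': array([-0.12835356,  0.        ,  0.        ,  0.        ,  0.        ]), 'world_from_camera': array([[ 0.21948341,  0.94766878, -0.23184243,  0.28706554],
       [-0.97560461,  0.21435342, -0.04741576,  0.20453482],
       [ 0.00476179,  0.23659351,  0.97159705,  1.14894985],
       [ 0.        ,  0.        ,  0.        ,  1.        ]])}
wrist {'fx': 336.34381574707254, 'fy': 336.34381574707254, 'cx': 321.0671656239351, 'cy': 244.10174705545973, 'distortion': array([-0.03114698,  0.        ,  0.        ,  0.        ,  0.        ]), 'world_from_camera': array([[ 0.25932546,  0.91825336,  0.29926757,  0.23849912],
       [-0.96578799,  0.24719213,  0.07841949, -0.58377824],
       [-0.00196762, -0.30936519,  0.95094127,  0.37303247],
       [ 0.        ,  0.        ,  0.        ,  1.        ]])}
0.15 [ 0.16161834 -0.60332748  0.23068534] [[ 9.65947126e-01  2.58739201e-01 -4.19209321e-04]
 [ 2.58739523e-01 -9.65946391e-01  1.19520512e-03]
 [-9.56873122e-05 -1.26297097e-03 -9.99999198e-01]] 0.0855417637285561
```

View pics/scene0.png

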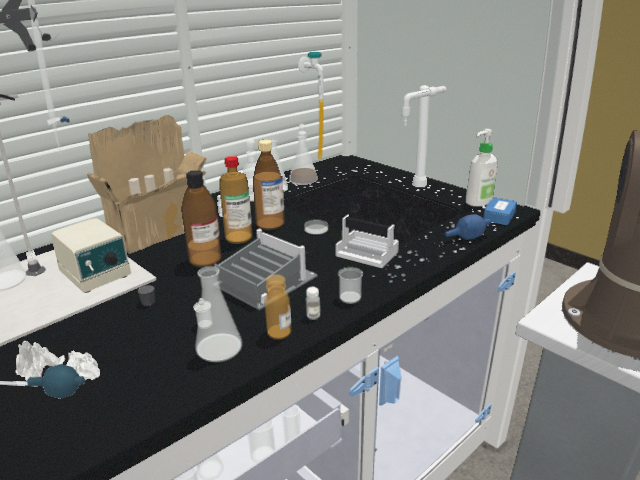

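View pics/top0.png

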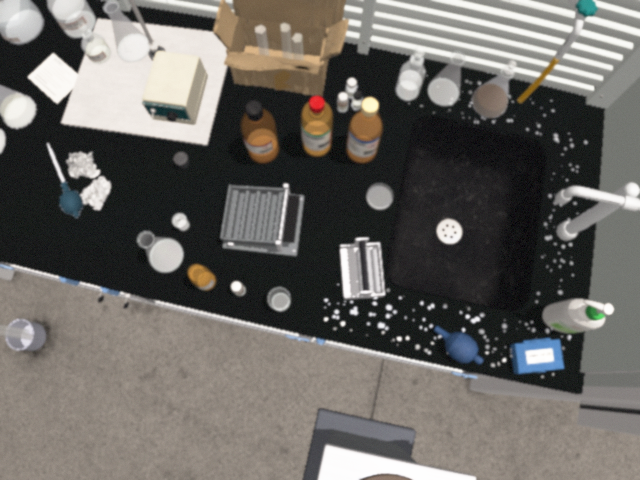

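The top view shows the cassette at about (362,270), the rack at (263,218) with its gate and pad at its right end, and a sink to the right. Zooming in on both.

```bash
cat > h.py <<'E'
import numpy as np, cv2
from cell import *
def K(c): return np.array([[c['fx'],0,c['cx']],[0,c['fy'],c['cy']],[0,0,1.]])
def ray(c,uv):
    p=cv2.undistortPoints(np.array([[uv]],float),K(c),c['distortion'])[0,0]
    T=c['world_from_camera']; d=T[:3,:3]@np.array([p[0],-p[1],-1.]); return T[:3,3],d/np.linalg.norm(d)
def onz(c,uv,z):
    o,d=ray(c,uv); return o+d*(z-o[2])/d[2]
def proj(c,P):
    T=np.linalg.inv(c['world_from_camera']); P=np.atleast_2d(np.array(P,float))
    q=P@T[:3,:3].T+T[:3,3]; q=q*np.array([1,-1,-1])
    return cv2.projectPoints(q,np.zeros(3),np.zeros(3),K(c),c['distortion'])[0][:,0]
def snap(n,name):
    c=camera_info(n); i=read_camera(n); cv2.imwrite(f"pics/{name}.png",i[:,:,::-1]); return c,i
def zoom(src,u0,v0,u1,v1,s,out):
    i=cv2.imread(f"pics/{src}.png")[v0:v1,u0:u1]; cv2.imwrite(f"pics/{out}.png",cv2.resize(i,None,fx=s,fy=s,interpolation=cv2.INTER_CUBIC))
E
python3 -c "
from h import *
zoom('top0',210,170,410,320,4,'top0z')
zoom('scene0',200,190,420,350,3.6,'scene0z')
c=camera_info('top')
for uv in [(362,270),(263,218),(280,299),(238,288),(202,277),(165,255),(380,196),(462,347)]: print(uv,onz(c,uv,0.0).round(3))
"
```

```text
(362, 270) [0.523 0.161 0.   ]
(263, 218) [0.59 0.4  0.  ]
(280, 299) [0.422 0.32  0.   ]
(238, 288) [0.425 0.414 0.   ]
(202, 277) [0.431 0.497 0.   ]
(165, 255) [0.46  0.591 0.   ]
(380, 196) [0.698 0.156 0.   ]
(462, 347) [ 0.406 -0.082  0.   ]
```

View pics/top0z.png

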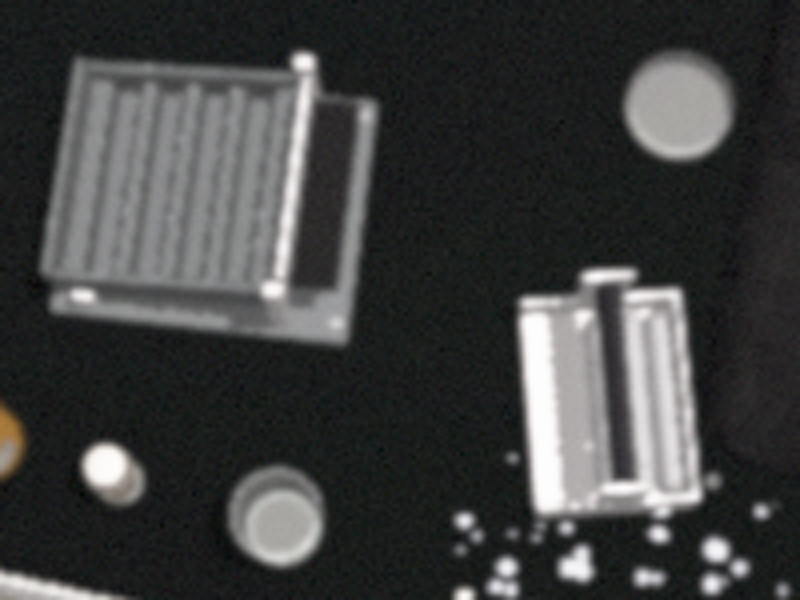

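View pics/scene0z.png

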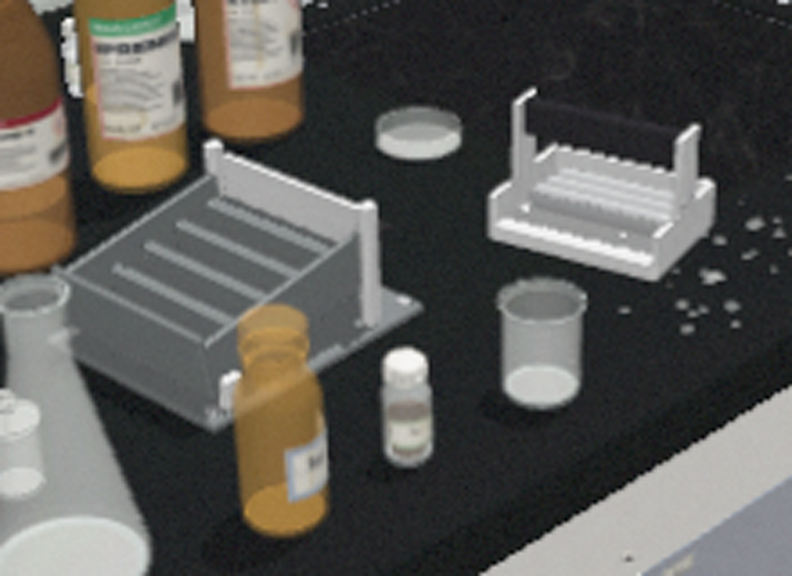

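```bash
python3 -c "
from h import *
c=camera_info('top'); f=lambda u,v:(210+(u+.5)/4-.5,170+(v+.5)/4-.5)
def show(n,uv,z): p=onz(c,f(*uv),z); print(n,p.round(4)); return p
a=show('bar end A',(607,284),.08);b=show('bar end B',(624,486),.08);d=a-b;print(np.linalg.norm(d),(a+b)/2,np.degrees(np.arctan2(d[1],d[0])))
a=show('post A',(303,62),.082);b=show('post B',(272,290),.082);d=a-b;print(np.linalg.norm(d),(a+b)/2,np.degrees(np.arctan2(d[1],d[0])))
print('cassette wall corners z .03')
for uv in [(682,292),(698,500),(520,302),(538,512)]: show('',uv,.03)
"
```

```text
bar end A [0.5664 0.1777 0.08  ]
bar end B [0.466  0.1482 0.08  ]
0.10464596851582132 [0.51621886 0.16296675 0.08      ] 16.392709911861118
post A [0.6484 0.3578 0.082 ]
post B [0.525  0.3441 0.082 ]
0.1241161789648089 [0.58670329 0.35095132 0.082     ] 6.2971740028550895
cassette wall corners z .03
 [0.5841 0.1362 0.03  ]
 [0.4756 0.1061 0.03  ]
 [0.5595 0.2199 0.03  ]
 [0.4511 0.1868 0.03  ]
```

```bash
cat >> h.py <<'E'
RTC=np.array([[0,-1,0],[-1,0,0],[0,0,-1.]])
def Rz(a): a=np.radians(a); return np.array([[np.cos(a),-np.sin(a),0],[np.sin(a),np.cos(a),0],[0,0,1.]])
def Ry(a): a=np.radians(a); return np.array([[np.cos(a),0,np.sin(a)],[0,1,0],[-np.sin(a),0,np.cos(a)]])
def tool(Rc,grip):  # cassette rotation, world pos of grip point -> TCP pos, R
    R=Rc@RTC; return np.array(grip)+R[:,2]*0.019, R
E
python3 - <<'E'
from h import *
C=np.array([.517,.1627]);
for z in (.28,.2,.068): 
    p,R=tool(Rz(106.4),[*C,z]); print(z,solve_ik(p,R))
Rk=Rz(96.3); P=np.array([.5867,.351,0]); O=P-Rk@[-.048,0,0]
for x,z,t in [(-.15,.14,0),(-.1,.13,0),(-.1,.11,0),(-.095,.11,10),(-.09,.11,20)]:
    p,R=tool(Rk@Ry(t),O+Rk@[x,0,z]); print(x,z,t,solve_ik(p,R))
print('O',O)
# view move
p,R=tool(Rz(106.4),[*(C-[0.08,0]),.25]); 
t=read_t(); move_to(p,R); print(read_t()-t, read_tool_pos()-p)
c,i=snap('wrist','w1')
print(proj(c,[[*C,.08],[*P[:2],.082]]))
E
```

```text
0.28 [ 0.29804445  0.44372851 -0.98001368  1.67783704  0.38796184  1.22998501
 -2.05432218]
0.2 [ 0.18314561  0.47551151 -0.81015045  1.79315629  0.39404338  1.04269561
 -2.05933387]
0.068 [-0.02762756  0.58566489 -0.52147299  1.93072659  0.42332608  0.7346213
 -2.08138572]
-0.15 0.14 0 [-0.07918204  0.65853999 -0.62922971  1.59671788  0.43364746  1.02968036
 -2.29652952]
-0.1 0.13 0 [-0.12962258  0.70803616 -0.68254221  1.55918934  0.49196632  1.05204402
 -2.40335075]
-0.1 0.11 0 [-0.15116653  0.72022324 -0.64353633  1.57758169  0.48660447  1.00898954
 -2.40007277]
-0.095 0.11 10 [-0.20219469  0.79225797 -0.7409751   1.50421553  0.68410537  1.21892338
 -2.58000303]
-0.09 0.11 20 [-0.24768278  0.89315511 -0.85720245  1.42244572  0.85942719  1.46151725
 -2.71264659]
O [0.58143275 0.39871013 0.        ]
2.8667000000000002 [ 0.00035022 -0.00071258 -0.00011963]
[[346.38004861 138.43046151]
 [131.87787061 -28.44992285]]
```

View pics/w1.png

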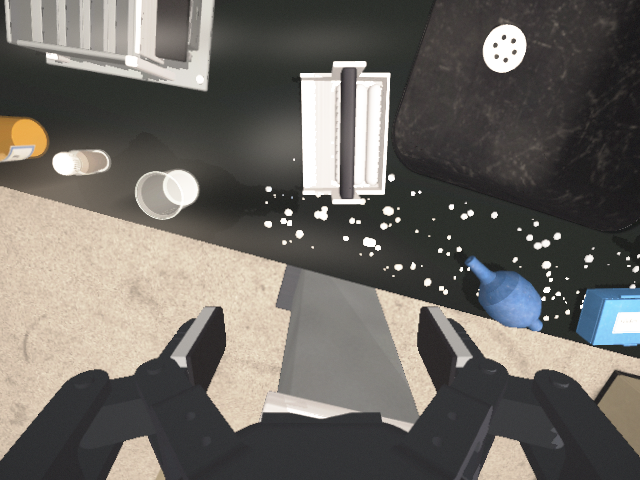

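The wrist view shows the cassette bar at (348,134), about 4 px from its predicted place, and the beaker at (170,193). Measuring the bar and rim ends in a zoom.

```bash
python3 -c "
from h import *
zoom('w1',290,50,400,215,3.6,'w1z')"
```

```text
(no output)
```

View pics/w1z.png

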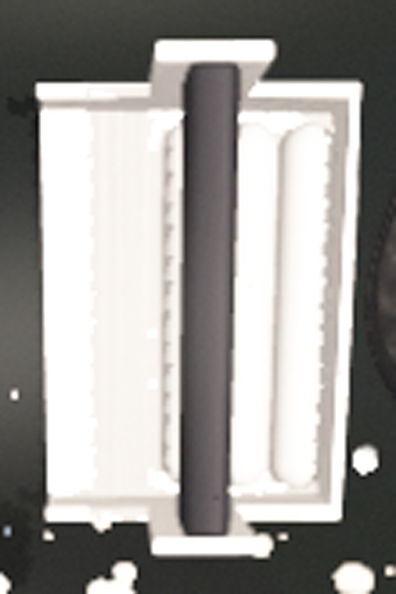

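```bash
python3 -c "
from h import *
c=camera_info('wrist'); f=lambda u,v:(290+(u+.5)/3.6-.5,50+(v+.5)/3.6-.5)
a=onz(c,f(213,64),.08);b=onz(c,f(205,534),.08);d=a-b;print(np.linalg.norm(d),(a+b)/2,np.degrees(np.arctan2(d[1],d[0])))
q=[onz(c,f(*x),.03) for x in [(360,86),(340,520),(38,86),(48,520)]];print(np.round(q,4),np.mean(q,0))
"
```

```text
0.10398278739378755 [0.51908192 0.16230756 0.08      ] 16.651921887810285
[[0.5842 0.1382 0.03  ]
 [0.4764 0.1056 0.03  ]
 [0.5607 0.2178 0.03  ]
 [0.4529 0.1853 0.03  ]] [0.5185551 0.161721  0.03     ]
```

Run:
```python
from h import *
p,R=tool(Rz(96.3),[.45,.31,.27])
move_to(p,R); print(read_t())
c,i=snap('wrist','w2'); np.save('w2T.npy',c['world_from_camera'])
print(proj(c,[[.5867,.351,.082],[.5814,.3987,.05]]))
```

```text
3.7167
[[289.84717836  58.39988913]
 [240.99544415  66.12348924]]
```

View pics/w2.png

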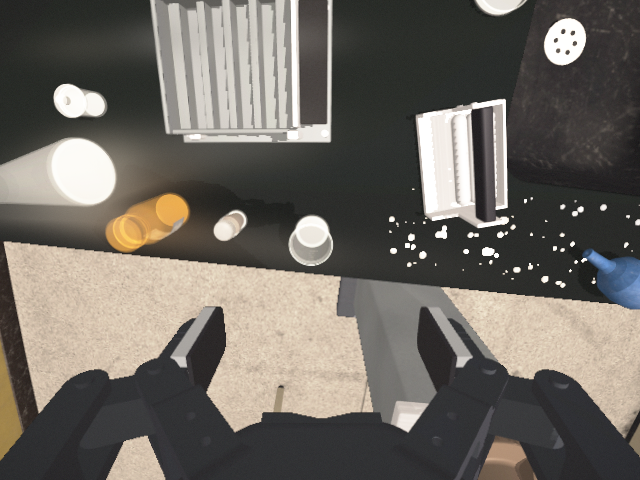

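The rack's near half shows at (150-330, 0-140), but its far end is cut off. Moving 0.11 m ahead.

Run:
```python
from h import *
p,R=tool(Rz(96.3),[.55,.31,.27])
servo_line(p,R,rate=.2); print(read_t())
c,i=snap('wrist','w3'); np.save('w3T.npy',c['world_from_camera'])
print(proj(c,[[.5867,.351,.082],[.5814,.3987,.05]]))
zoom('w3',130,20,350,220,3.6,'w3z')
```

```text
4.4167
[[280.07258445 177.71027484]
 [236.24403783 173.94040868]]
```

View pics/w3z.png

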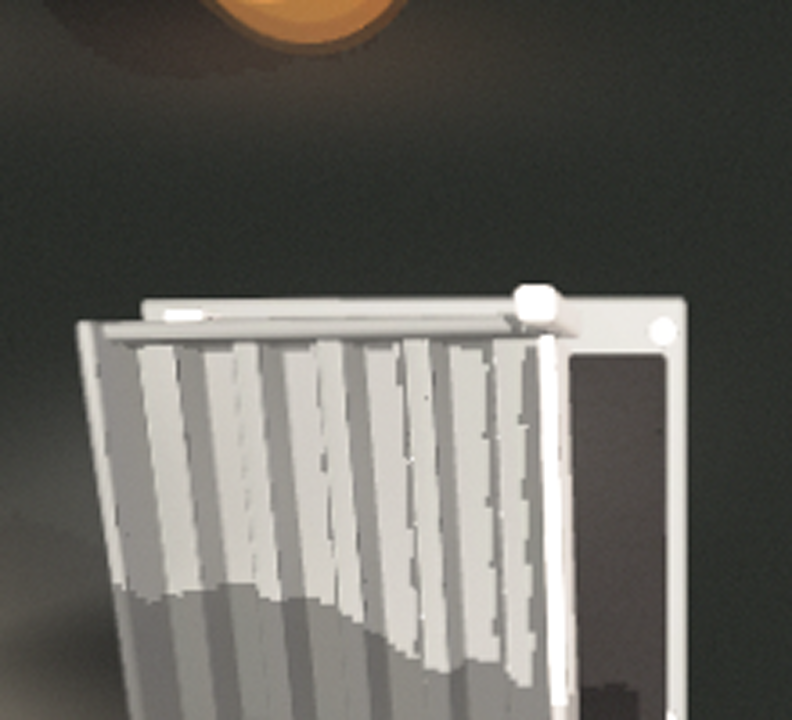

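```bash
python3 -c "
from h import *
zoom('w3',130,90,350,270,3.6,'w3y')"
```

```text
(no output)
```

View pics/w3y.png

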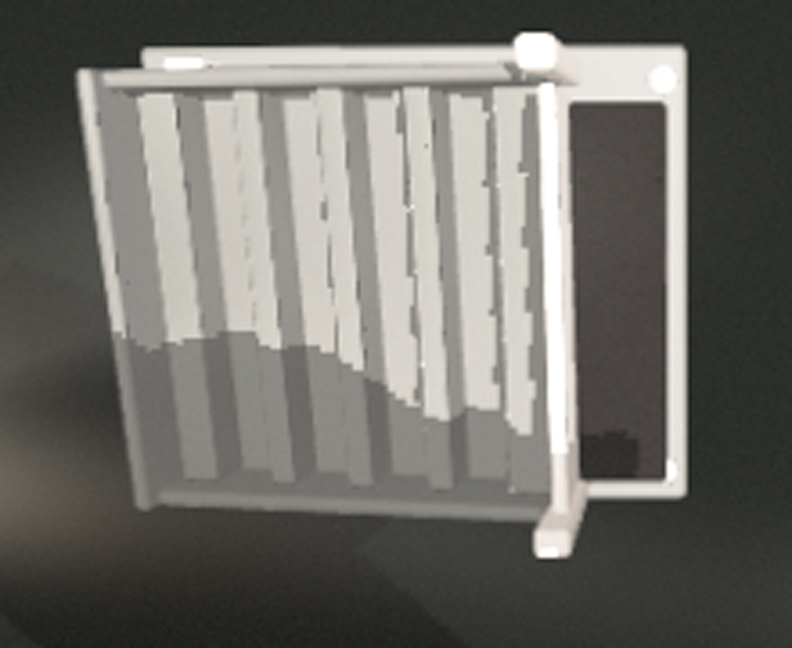

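```bash
python3 -c "
from h import *
c=camera_info('wrist'); f=lambda u,v:(130+(u+.5)/3.6-.5,90+(v+.5)/3.6-.5)
def L(n,u,v,z):
  a=onz(c,f(*u),z);b=onz(c,f(*v),z);d=a-b;print(n,a.round(4),b.round(4),np.linalg.norm(d).round(4),((a+b)/2).round(4),np.degrees(np.arctan2(d[1],d[0])).round(2))
L('posts',(537,50),(550,548),.082)
L('pad rear edge',(665,102),(665,480),.0535)
L('base rear edge?',(685,48),(685,495),.0)
Rk=Rz(96.3);O=np.array([.5814,.3987,0])
for q in [(-.079,.052,.0535),(-.079,-.052,.0535),(-.048,.062,.082),(-.048,-.062,.082),(-.084,-.07,0),(-.084,-.07,.01)]: print(q,(O+Rk@q).round(4))
"
```

```text
posts [0.6493 0.3574 0.082 ] [0.5249 0.3446 0.082 ] 0.1251 [0.5871 0.351  0.082 ] 5.86
pad rear edge [0.6422 0.3264 0.0535] [0.5398 0.3155 0.0535] 0.103 [0.591  0.3209 0.0535] 6.05
base rear edge? [0.6605 0.3233 0.    ] [0.5215 0.3079 0.    ] 0.1398 [0.591  0.3156 0.    ] 6.33
(-0.079, 0.052, 0.0535) [0.5384 0.3145 0.0535]
(-0.079, -0.052, 0.0535) [0.6418 0.3259 0.0535]
(-0.048, 0.062, 0.082) [0.525  0.3442 0.082 ]
(-0.048, -0.062, 0.082) [0.6483 0.3578 0.082 ]
(-0.084, -0.07, 0) [0.6602 0.3229 0.    ]
(-0.084, -0.07, 0.01) [0.6602 0.3229 0.01  ]
```

```bash
cat >> h.py <<'E'
Rk=Rz(96.1); O=np.array([.5821,.399,0])
E
python3 - <<'E'
from h import *
C=[.5183,.162]; Rc=Rz(106.5)
p,R=tool(Rc,[*C,.15]); move_to(p,R)
p,R=tool(Rc,[*C,.069]); servo_line(p,R,rate=.12)
print(read_t(),read_wrist_force(),read_tool_pos()-p)
gripper_to(0.0,60); print(read_grip_width(),read_wrist_force(),read_t())
p,R=tool(Rc,[*C,.089]); servo_line(p,R,rate=.05); sleep(.3)
print(read_t(),read_wrist_force(),read_torque(),read_tool_pos()-p,read_grip_width())
snap('wrist','w4');snap('top','t4')
E
```

```text
6.0833 [-0.24055736  0.48833037 -0.48790438] [0.00040667 0.00064148 0.0006061 ]
0.011248403153481874 [ 0.27941068 -0.2325444   2.63820141] 6.75
7.6 [ 0.24924168  0.50420889 -4.85858946] [0.02308065 0.00410871 0.01404325] [-1.24546335e-04 -8.42667278e-05 -2.23879529e-04] 0.011002688879616885
```

View pics/w4.png

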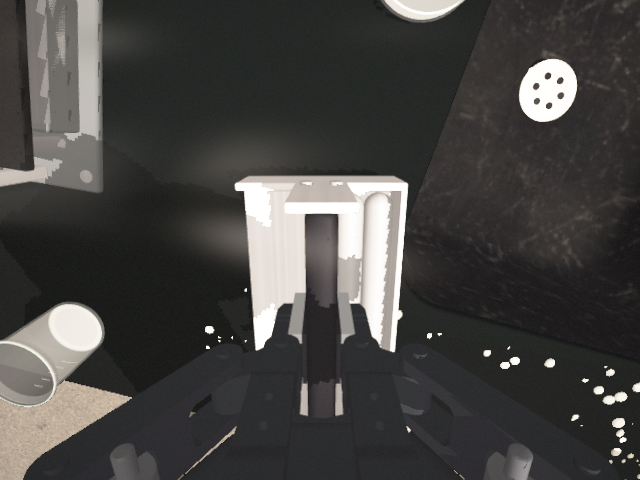

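Run:
```python
from h import *
c=camera_info('wrist'); 
g=read_tool_pos()-.019*read_ee_rot()[:,2]; a=onz(c,(322,213),g[2]+.012); print('bar far end offset along y (expect .054):',(Rz(106.5).T@(a-g)).round(4))
Rc=Rz(106.5); C=[.5183,.162]
p,R=tool(Rc,[*C,.150]); servo_line(p,R,rate=.1)
G=lambda x,z:O+Rk@[x,0,z]
p,R=tool(Rk,G(-.135,.150)); servo_line(p,R,rate=.12)
p,R=tool(Rk,G(-.100,.138)); servo_line(p,R,rate=.08); sleep(.2)
print(read_t(),read_wrist_force(),read_tool_pos()-p)
snap('wrist','w5');snap('top','t5');snap('scene','s5')
zoom('s5',200,180,400,330,4,'s5z');zoom('t5',210,170,410,320,4,'t5z')
```

```text
bar far end offset along y (expect .054): [-0.001  -0.0541  0.012 ]
10.5 [ 0.0902325   1.02762996 -4.13888887] [ 3.60393312e-04 -6.00504553e-04  9.44309050e-05]
```

View pics/s5z.png

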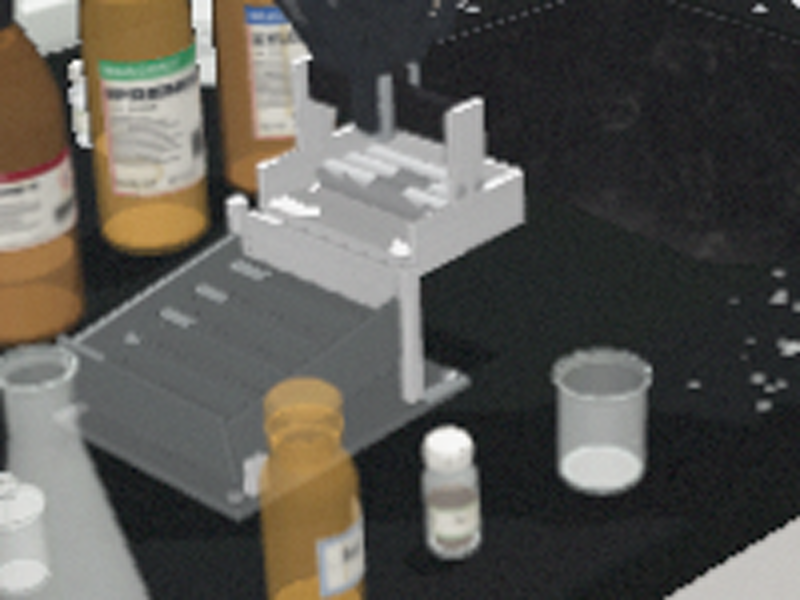

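View pics/w5.png

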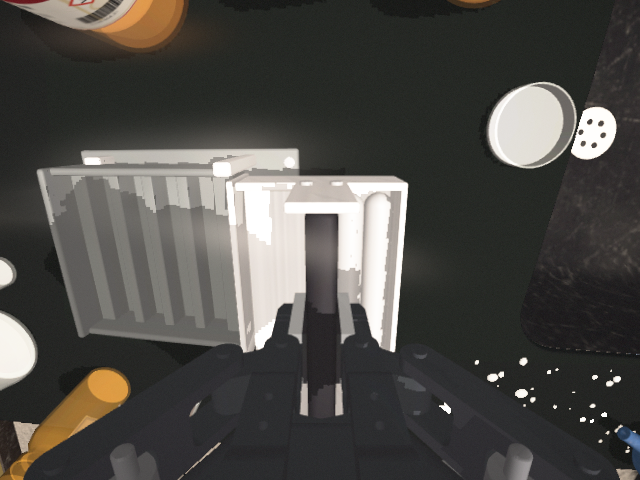

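The cassette hangs behind the gate, lined up with the rack in the scene view, and the wrist view shows the rods at the rear (350-390, 190-350). Now the gentle press.

Run:
```python
from h import *
G=lambda x,z:O+Rk@[x,0,z]
p,R=tool(Rk,G(-.100,.126)); servo_line(p,R,rate=.06); sleep(.15)
f0=read_wrist_force(); print(read_t(),f0)
z=.126
while z>.108:
    z-=.0015
    p,R=tool(Rk,G(-.100,z)); servo_line(p,R,rate=.03); sleep(.04)
    f=read_wrist_force()-f0; e=(read_tool_pos()-p)
    print(round(z,4),f.round(1),(e*1000).round(2),read_torque().round(2))
    if f[2]>13: break
print(read_t())
snap('wrist','w6');snap('top','t6');snap('scene','s6')
zoom('s6',200,180,400,330,4,'s6z')
```

```text
11.15 [ 0.28127767  0.38883417 -4.59387702]
0.1245 [-0.3 -0.2 -0.1] [ 0.01 -0.01  0.03] [ 0.06  0.04 -0.04]
0.123 [-1.1 -0.1 -0.3] [-0.04 -0.05 -0.07] [0.05 0.02 0.01]
0.1215 [-0.6 -0.8  1.8] [0.13 0.07 0.17] [0.06 0.03 0.06]
0.12 [0.9 0.1 2.5] [0.15 0.1  0.14] [ 0.09 -0.08  0.  ]
0.1185 [-0.  -1.   2.9] [0.13 0.04 0.06] [ 0.11 -0.11  0.05]
0.117 [ 0.6 -0.3  4. ] [0.13 0.03 0.06] [ 0.08 -0.14 -0.01]
0.1155 [-0.3  0.4  4.5] [0.13 0.03 0.07] [ 0.05 -0.15 -0.  ]
0.114 [-0.4 -0.6  5.2] [0.13 0.03 0.09] [ 0.03 -0.19 -0.02]
0.1125 [ 0.3 -0.4  6.1] [0.11 0.03 0.09] [ 0.01 -0.1   0.02]
0.111 [-2.2 -4.6 17.7] [ 0.3  -0.03  1.42] [-0.62  0.58  0.09]
14.0667
```

View pics/s6z.png

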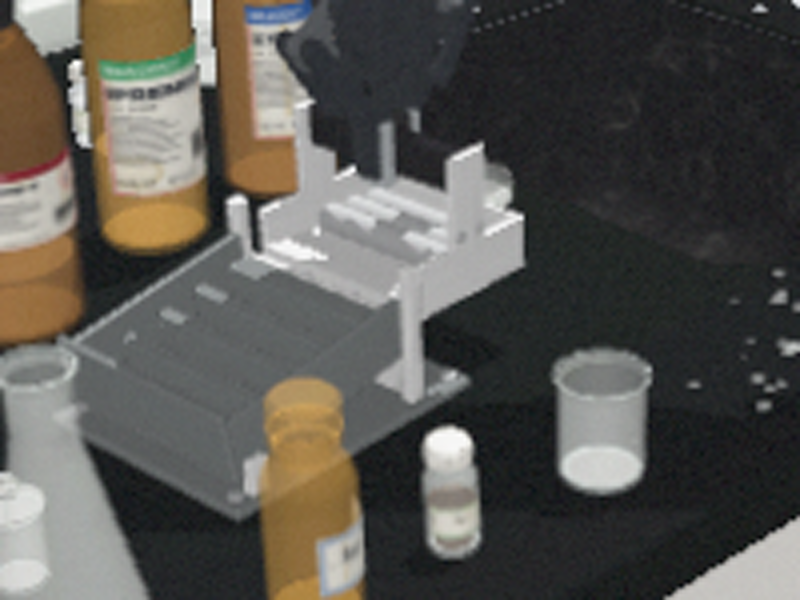

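Pad fully down: force jumps from 6 N to 17.7 N at the hard stop. In the view the gate has sunk behind the post at (410,340). Now tilting about the foot's front lower edge.

```bash
cat >> h.py <<'E'
def tilt(t,x=-.058,z=.0423): # corner target in rack frame
    Rc=Rk@Ry(t); return tool(Rc, O+Rk@np.array([x,0,z])+Rc@np.array([-.042,0,.069]))
E
python3 - <<'E'
from h import *
f0=np.array([.28,.39,-4.6])
for t in (1.,2.,3.,4.):
    p,R=tilt(t,-.058-.0001*t); servo_line(p,R,rate=.01); sleep(.03)
    f=read_wrist_force()-f0; print(t,f.round(1),((read_tool_pos()-p)*1000).round(2),read_torque().round(2))
    if f[2]>25 or f[2]<9: break
print(read_t()); snap('wrist','w7')
E
```

```text
1.0 [-1.3 -3.7 14.8] [0.19 0.17 1.  ] [-0.23  0.34  0.07]
2.0 [-1.7 -3.2 14.7] [0.16 0.38 0.98] [-0.13  0.27 -0.02]
3.0 [-1.7 -2.8 12.5] [0.16 0.48 0.95] [-0.05  0.27  0.  ]
4.0 [-0.4 -2.6 13.1] [0.17 0.54 0.94] [-0.03  0.28  0.02]
15.4
```

View pics/w7.png

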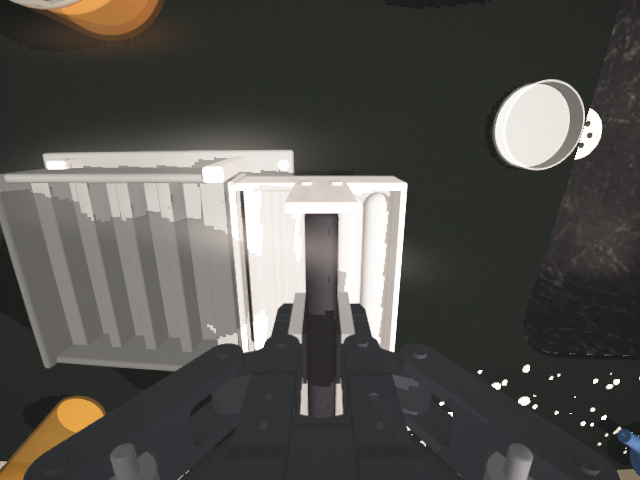

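Everything holds still at 4°: the rods are at the rear and the gap between lip and gate is a thin dark line at (248,270). Tipping on.

Run:
```python
from h import *
f0=np.array([.28,.39,-4.6])
p,R=tilt(10.,-.0585,.0421); servo_line(p,R,rate=.014)
for k in range(5):
    f=read_wrist_force()-f0; print(read_t(),f.round(1),((read_tool_pos()-p)*1000).round(2),read_torque().round(2)); sleep(.25)
snap('wrist','w8'); snap('scene','s8'); zoom('s8',200,180,400,330,4,'s8z')
```

```text
16.075 [-0.1 -1.8 14. ] [0.16 0.72 1.16] [-0.12  0.18 -0.01]
16.325 [-0.5 -1.5 14.2] [0.18 0.66 1.17] [-0.03  0.25 -0.04]
16.575 [-1.  -2.3 13.3] [0.15 0.68 1.16] [-0.04  0.22  0.  ]
16.825 [-1.5 -1.4 14.2] [0.16 0.67 1.18] [-0.09  0.22 -0.06]
17.075 [-1.  -0.8 14.2] [0.16 0.69 1.16] [-0.03  0.24 -0.03]
```

View pics/w8.png

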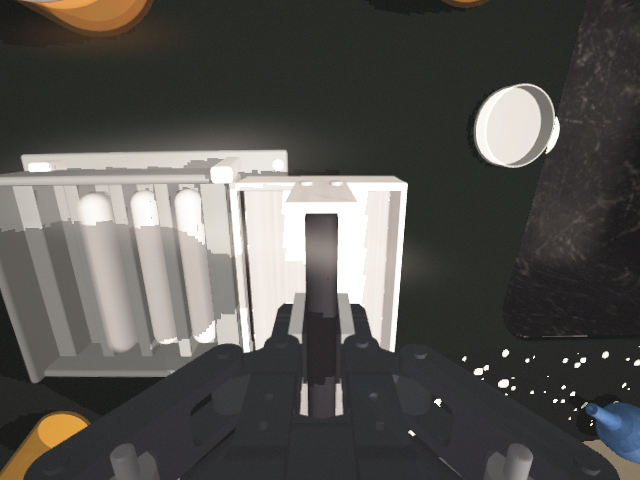

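View pics/s8z.png

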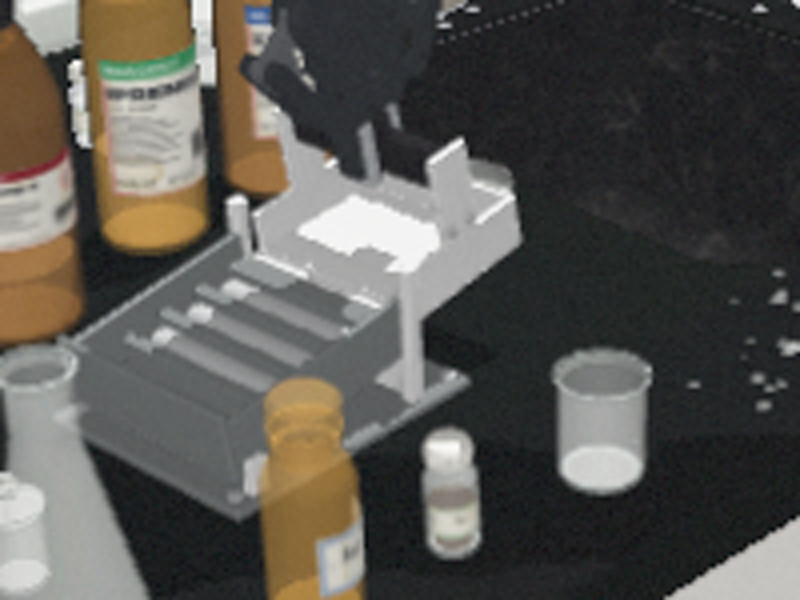

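All three rods lie in grooves of their own: in the wrist view at (105,270), (155,265) and (195,265), all parallel to the grooves, and the cassette is empty. Levelling, lifting and returning it.

Run:
```python
from h import *
G=lambda x,z:O+Rk@[x,0,z]
p,R=tilt(0.,-.0585,.0425); servo_line(p,R,rate=.03)
p,R=tool(Rk,G(-.1015,.128)); servo_line(p,R,rate=.04)
print(read_t(),read_wrist_force().round(2))
p,R=tool(Rk,G(-.105,.150)); servo_line(p,R,rate=.08)
C=[.5183,.162]; Rc=Rz(106.5)
p,R=tool(Rc,[*C,.145]); servo_line(p,R,rate=.13)
p,R=tool(Rc,[*C,.075]); servo_line(p,R,rate=.08); sleep(.2)
f0=read_wrist_force(); print(read_t(),f0.round(2))
z=.075
while z>.0665:
    z-=.001; p,R=tool(Rc,[*C,z]); servo_line(p,R,rate=.02); sleep(.04)
    f=read_wrist_force()-f0; print(round(z,4),f.round(1))
    if f[2]>2.5: break
snap('scene','s9'); zoom('s9',200,180,420,330,3.6,'s9z'); print(read_t())
```

```text
18.5167 [ 0.27 -0.25 -1.57]
21.4917 [ 0.15  0.45 -2.89]
0.074 [ 0.4 -0.5 -0.6]
0.073 [ 0.8 -0.  -0.6]
0.072 [ 0.3 -0.5 -0.3]
0.071 [-0.2 -1.6  0.1]
0.07 [-1.3 -1.  -0.5]
0.069 [-0.5  0.1  3.7]
23.2917
```

View pics/s9z.png

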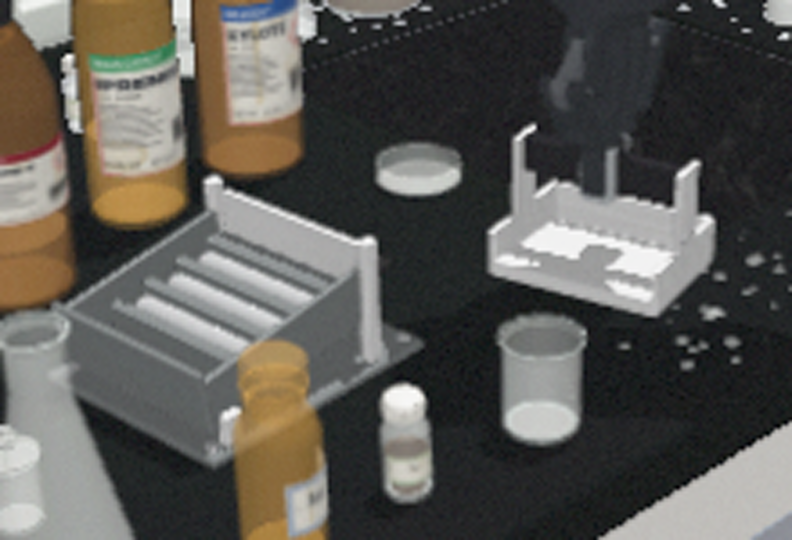

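The gate is up again, the three rods are in the grooves, and the cassette is on the worktop. Releasing and backing off.

Run:
```python
from h import *
C=[.5183,.162]; Rc=Rz(106.5)
gripper_to(.085); print(read_grip_width(),read_wrist_force().round(2))
p,R=tool(Rc,[*C,.18]); servo_line(p,R,rate=.1)
p,R=tool(Rz(100),[.50,.27,.30]); servo_line(p,R,rate=.2); sleep(.3)
c,i=snap('wrist','w10'); snap('top','t10'); snap('scene','s10'); print(read_t(),read_wrist_force().round(2))
zoom('t10',210,170,410,320,4,'t10z'); zoom('s10',200,180,420,330,3.6,'s10z')
```

```text
0.08510069496471946 [ 0.46  0.29 -0.53]
26.6667 [0.24 0.07 0.49]
```

View pics/w10.png

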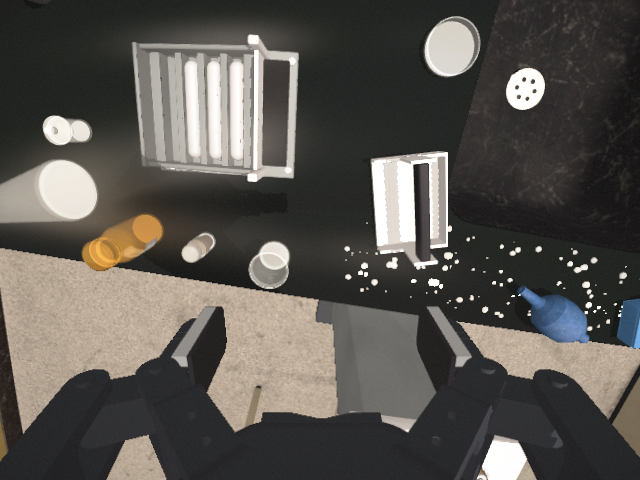

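View pics/s10z.png

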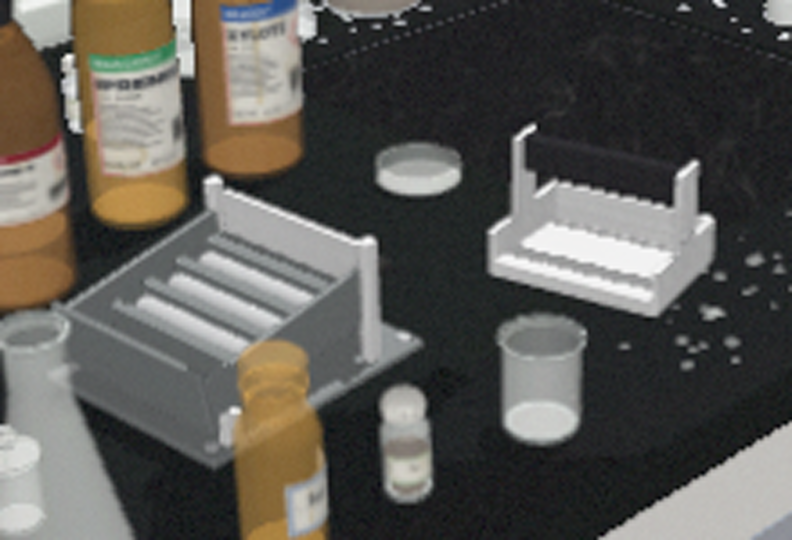

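The rods sit in three adjacent grooves at columns 192, 214 and 236. The cassette stands at (412,205), and the bystanders are where they were. A numeric check of the rod ends before handing in:

Run:
```python
from h import *
c=camera_info('wrist'); i=cv2.imread('pics/w10.png')
m=(i.min(2)>200).astype(np.uint8); m[:55]=0; m[168:]=0; m[:,:182]=0; m[:,247:]=0
n,l,s,ce=cv2.connectedComponentsWithStats(m)
Rd=Rk@Ry(9); Od=O+Rk@[-.046,0,.052]
for k in range(1,n):
    if s[k,4]<150: continue
    ys,xs=np.where(l==k); a=(xs[ys<=ys.min()+3].mean(),ys.min()); b=(xs[ys>=ys.max()-3].mean(),ys.max())
    r=[]
    for uv in (a,b):
        o,d=ray(c,uv); nz=Rd[:,2]; P=o+d*((Od-nz*.004-o)@nz)/(d@nz); r.append(Rd.T@(P-Od))
    r=np.array(r); print(s[k],'mid',r.mean(0).round(4),'len',np.ptp(r[:,1]).round(4),'ang',round(float((r[0,0]-r[1,0])/(r[0,1]-r[1,1])),3))
```

```text
[ 185   61   16   95 1084] mid [ 0.0724 -0.0011 -0.004 ] len 0.0954 ang -0.003
[ 208   61   14   97 1110] mid [ 0.0475 -0.0013 -0.004 ] len 0.0965 ang -0.006
[ 231   62   13   97 1131] mid [ 0.0223 -0.0015 -0.004 ] len 0.0955 ang -0.008
```

The rods measure x = 22.3, 47.5 and 72.4 mm on the deck, within 0.5 mm of groove centres 1 to 3. They are 1–2 mm off mid-length and parallel within 0.01 rad.

```bash
python3 -c "
from h import *
print(read_t(), abs(read_joint_vel()).max()); sign_off()"
```

```text
26.6667 0.002935303830082731
the job is handed in; nothing more can be done
```

The three rods are in the rack, each in its own groove, and the empty cassette stands upright where it started. I handed the job in at 26.7 s; the hand-in reports no verdict.

- **Pressing and tipping:** I took the cassette by its handle bar and pressed its open end onto the pad in small steps until it reached the hard stop. The highest force read was about 18 N. I then tipped it 10° about its front lower edge, and all three rods rolled over the lowered gate.
- **Setting down:** I levelled the cassette, let the gate come up, and set the cassette down with about 4 N. I then let go and backed off.
- **Last checks, rods:** They measure 22, 47 and 72 mm down the deck, within 0.5 mm of the centres of grooves 1 to 3. They are at most 1.5 mm off mid-length and parallel within 0.01 rad. I did not measure their depth separately; they look seated in the pictures.
- **Last checks, everything else:** In the pictures the gate is up, the cassette is upright and empty, the bystanders look unmoved, and the gripper is clear. No check failed or disagreed.

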